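Seat the former plate on the press hub studs

TASK

Pick up the square aluminium former plate by its red handle and fit it on the hub of the green hand press: pilot through the middle hole, turned until all three brass studs find their holes, and slid down fully home, flat on the hub face. Feel for the studs slowly and gently, because knocking or pressing the plate hard against the hub or studs spoils them, and leave the other things on the cart where they stand.

Things in the scene. Friction and masses are not known exactly. Their poses are not given: they have to be found in the camera images.
- former: Loose aluminium plate 94 x 94 x 12 mm, 0.3 to 0.55 kg, red bridge handle on top. Origin: centre of its underside, z up. Through holes: one of 14 mm at the centre for the pilot, three of 10.5 mm on a 32 mm radius at 0, 120 and 240 degrees from the plate's own +x. Starts flat on the cart, yaw within 30 degrees of the world axes.
- former_grip (a point): Where to grip: middle of the red handle bar, 50 mm above the plate's underside, axes as the plate's. Bar 14 mm wide (x: close the fingers along x), 12 mm high, along the plate's y on two legs 9 mm thick and 70 mm apart; 32 mm free height between plate and bar.
- press: Green hand press, fixed. Origin: underside of its bed, below the hub axis; z up. Bed 150 mm (x) by 270 mm (y -70 to +200), 20 mm thick. Column 90 x 50 mm on the +y side, near face 140 mm from the hub axis, 265 mm high; head and long lever are swung away to +y, so the hub is open from above.
- hub_face (a point): Pilot axis at the upper face of the round steel hub (radius 56 mm), 35 mm above the cart; the seated plate's origin lies here. Axes are the press's, not the studs'. The hub is clamped at an unmeasured angle: one of its three studs lies somewhere 8 to 69 degrees anticlockwise (seen from above) from the press's +x. It does not turn under the job's small moments.
- pilot_tip (a point): Tip of the hub's central steel pilot pin, 30 mm above the hub face; 12 mm in diameter, tapered to 6 mm over the top 5 mm. Around it three brass studs, 120 degrees apart on a 32 mm radius, 8 mm in diameter, tops 18 mm above the hub face, tapered to 6.8 mm over the top 2 mm. Axes as the press's.
- capstan: Bystander: brass capstan model, 72 mm in diameter, 86 mm high. Origin: centre of its underside.
- jar: Bystander: green glass jar with cork stopper, 72 mm in diameter, 100 mm high. Origin: centre of its underside.
- sander: Bystander: aluminium sanding block 70 x 115 x 30 mm (x, y, z). Origin: centre of its underside.
- barrels: Bystander: two ebony cannon barrels lying on a wooden cradle 150 x 80 mm, 42 mm high in all. Origin: centre of its underside.

How it is judged (in metres and radians):
On the way:
1. the plate is lifted clear of the cart (height (world z) of former above 0.06 m), for 0.1 s.
At the end, for the whole second after the job is handed in: The plate sits on all three studs with its underside within 2 mm of the hub face, its centre within 4 mm of the pilot axis, tilted less than 0.04 rad, at rest and released (z of former in the frame of hub_face between -0.002 and 0.002 m and horizontal distance between former and hub_face below 0.004 m and angle between former's own z axis and vertical below 0.04 rad and linear speed of former below 0.02 m/s); the robot touches nothing.
It fails at once if the plate is knocked or pressed on the press hub or studs with more than 80 N (contact force between former and press above 80 N).
It fails at once if a bystander is moved more than 20 mm (distance of any of capstan, jar, sander, barrels from where it was at the start of the episode above 0.02 m).
It fails at once if a bystander is tipped over (angle between any of capstan, jar, sander, barrels's own z axis and vertical above 0.3 rad).
It also fails if it takes over 64 s, if anything falls off the work surface, if the arm or the gripper's body presses on something with over 40 N, if the wrist force passes 120 N, or if a joint passes its speed limit or range.

ROBOT

A 6-joint arm with a two-finger parallel gripper is mounted at the origin on the work surface. World frame = base frame: x ahead of the robot, y to its left, z up, the work surface at z = 0. Lengths are in m, angles in degrees, forces in N, time in s.
With the tool pointing down it reaches from about 0.4 to 0.825 m from the base axis. Payload 7 kg.
Tool frame: the origin (TCP) lies midway between the tips of the shut fingers; the grasp point (between the pads) lies 19 mm behind it; z points along the fingers, x is the direction in which the jaws open and shut, and the axes are right-handed (so a half turn about z gives the same grasp; the last joint's range is limited). The gripper opens to 88 mm and grips with 3 to 60 N. Pads are 19 mm wide; open, the fingers measure 130 mm over their backs; the gripper's body (78 mm by 193 mm) begins 47 mm behind the grasp point.
Start: joints at [-58.952, 20.546, 0.682, 0, -70.136, -16.507], TCP at [0.169, -0.653, 0.227] pointing down, gripper open.
Joint ranges: [-176.03, 176.03], [-82.01, 121.73], [-58.28, 71.71], [-173.87, 95.51], [-174.79, -0.11], [-173.66, 173.66]. Speed limits (degrees/s): [136.94, 136.94, 172.46, 180, 180, 180].

INTERFACE

Orientations are given as [roll, pitch, yaw] about the fixed x, y, z axes, in that order (R = Rz(yaw) Ry(pitch) Rx(roll)).
In Python, from plant import ctrl, vision, nets gives the robot as it stands.
- The arm moves only by the shell command python3 -m jog 'ROWS'. ROWS is text: rows parted by semicolons, each of 7 numbers parted by spaces: the turn, a rotation vector about the tool's x, y, z in units of 0.1 rad (1.0 is 0.1 rad), then the shift along the tool's x, y, z in units of 4 cm (1.0 is 4 cm), then the opening, from -1 (shut) to 1 (fully open). In form: rx ry rz x y z jaw; .... A call has 1 to 8 rows; each row shifts and turns the commanded pose from where the row before left it, along the tool's axes as they then stand; what a row does not reach is not made up. A row lasts 1/8 s, in which the tool goes at most 62.5 mm and 10.7 degrees, less where a joint would pass 70% of its speed; a pose out of reach is approached as far as the arm can. A call with a number of a shift or a turn outside -1 to 1 is refused whole. A call with a gripper value outside its range is refused whole. The fingers move at their own pace and stop on an object; the grip force is fixed at half the most. Time passes only in rows, so rows that do not move let the fingers close. It gives the time, the measured TCP pose, the force and the opening at its end, in the units of the state.
- ctrl.get_obs(): the state, without advancing time (a new reading comes with each control period).
- vision.snapshot(name): name is "scene" or "top"; returns (picture, depth): 420x560x3 uint8, red, green, blue; 420x560 float32, m along the optical axis (not along the pixel's ray), 0 where there is no reading.
- vision.camera_info(name): a dict with "camera_matrix" (3x3 intrinsics, pixels), "D" ([k1, k2, p1, p2, k3] as OpenCV has them; the pictures are not rectified), "camera_from_world" (4x4, takes a point from world to camera coordinates). Camera axes: x right, y down, z forward; pixel columns grow to the right and rows downward; lengths in m; the calibration is good to about 2 mm. A picture is of the moment at which its call begins. camera_info takes no time and is no camera call.
- ctrl.close_job(): hands the job in, once; it reports no verdict.
Trained networks look in the newest picture that a camera, given by its name, has taken for a name from the list of things; names that differ only in an ending like _2 or _b are one class to them, and where a whole thing is asked for, a point or a joint stands for the part that bears it (a point fixed in the world has none). Each returns a list of dicts, best first, with "score" (0 to 1); they miss things now and then, are a little off and sometimes report something else, mostly with a low value. They report only what shows in the picture. A call takes as long as a camera call.
- nets.boxes_of(target, camera): "location" ([x, y, z] in m, in world coordinates, good to about 4 mm: the middle of the surface that is visible of it).
The state is a dict: "clock": time; "joint_pos": joint angles; "qvel": joint speeds; "tau": joint torques, N m; "tool_pos": TCP position; "orientation": TCP orientation; "force": force on the tool from outside, world axes, zero at the start; "moment": the same for the moment, N m; "opening": finger opening in m.
Only numpy, scipy, OpenCV 4.12 (cv2) and the standard library are available. Lean on these libraries where they do the work, as an engineer would, in place of code of your own. Each camera call takes 0.05 s, during which the arm holds its last target.

## Working session

There is one attempt and no reset: what is moved stays moved. The work goes in short steps, Python scripts to look and compute and a shell command to move; the robot and the scene stay as the last step left them, time stands still between calls to the robot, and variables do not carry over. Pictures are saved under pics/ and viewed, and the job is handed in when it is done.

```bash
ls; mkdir -p pics; python3 - <<'E'
from plant import ctrl, vision, nets
import cv2
print(ctrl.get_obs())
for n in ("scene","top"):
    p,d=vision.snapshot(n); cv2.imwrite(f"pics/{n}0.png",p[:,:,::-1])
    import numpy as np
    np.savez(f"pics/{n}0.npz",p=p,d=d)
    i=vision.camera_info(n); print(n,i)
for t in ("former","former_grip","hub_face","pilot_tip","press"):
    print(t,[(r['score'],r['location']) for r in nets.boxes_of(t,"top")][:2])
E
```

```text
pics
{'clock': 0.0, 'joint_pos': array([-5.89516366e+01,  2.05912827e+01,  6.33593753e-01, -1.96616212e-02,
       -7.01371200e+01, -1.65061791e+01]), 'qvel': array([-0.12756615,  0.03812993, -0.01190331, -0.0729802 ,  0.02050816,
        0.05058646]), 'tau': array([-1.81423053e-03, -5.82722962e+01,  2.93051845e+01,  6.99702144e+00,
        6.79300865e-03, -1.65119905e-04]), 'tool_pos': array([ 0.16932245, -0.65290261,  0.2256245 ]), 'orientation': array([-1.79990782e+02, -9.61535550e-02,  1.04535481e+02]), 'force': array([-0.39972275,  0.2163895 ,  0.29153317]), 'moment': array([ 0.00274887, -0.05989633, -0.02243999]), 'opening': 0.0877743043456547}
scene {'camera_matrix': array([[438.18331053,   0.        , 277.78695986],
       [  0.        , 438.18331053, 211.8701833 ],
       [  0.        ,   0.        ,   1.        ]]), 'D': array([-0.04488882,  0.        ,  0.        ,  0.        ,  0.        ]), 'camera_from_world': array([[ 0.6763915 ,  0.73634593,  0.01700636, -0.3133642 ],
       [ 0.56647338, -0.50531565, -0.65097158, -0.34590493],
       [-0.47074669,  0.44994529, -0.758
[... 161 characters left out ...]
   [  0.        , 469.25145191, 211.31105304],
       [  0.        ,   0.        ,   1.        ]]), 'D': array([-0.02937164,  0.        ,  0.        ,  0.        ,  0.        ]), 'camera_from_world': array([[ 0.08657792, -0.99622574, -0.00620745, -0.15565131],
       [-0.97197768, -0.08310046, -0.21989476,  0.57954546],
       [ 0.21854898,  0.02507153, -0.97550385,  0.9750693 ],
       [ 0.        ,  0.        ,  0.        ,  1.        ]])}
former [(0.73, [0.4891, -0.2252, 0.0133])]
former_grip [(0.8, [0.4921, -0.2229, 0.0151])]
hub_face [(0.82, [0.4827, 0.2961, 0.0369])]
pilot_tip [(0.87, [0.4862, 0.2915, 0.0332]), (0.64, [0.7265, -0.0558, 0.0986])]
press [(0.93, [0.4814, 0.2936, 0.0363])]
```

View pics/top0.png

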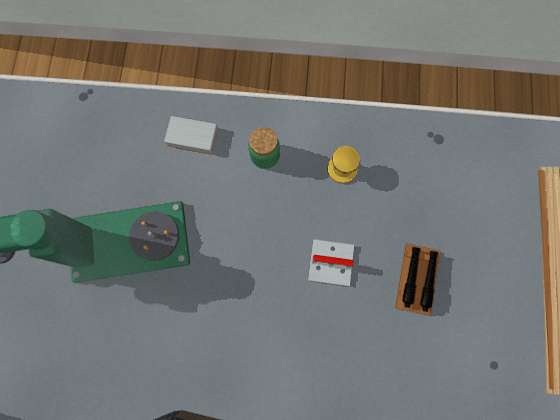

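View pics/scene0.png

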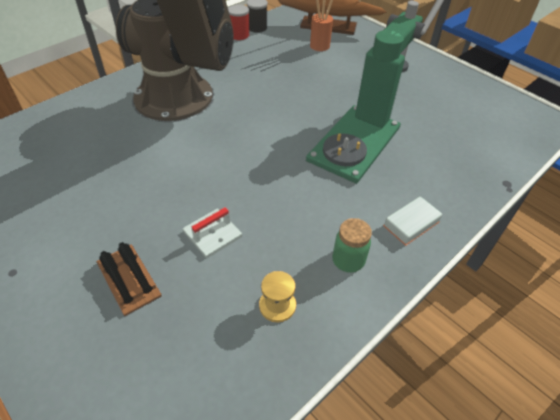

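```bash
python3 - <<'E'
import numpy as np,cv2
p=np.load("pics/top0.npz")['p'][:,:,::-1]
a=cv2.resize(p[232:294,302:362],None,fx=10,fy=10,interpolation=cv2.INTER_CUBIC)
b=cv2.resize(p[206:266,125:185],None,fx=10,fy=10,interpolation=cv2.INTER_CUBIC)
cv2.imwrite("pics/za.png",a[:600]);cv2.imwrite("pics/zb.png",b)
p=np.load("pics/scene0.npz")['p'][:,:,::-1]
cv2.imwrite("pics/zc.png",cv2.resize(p[120:180,310:370+10],None,fx=10,fy=10,interpolation=cv2.INTER_CUBIC))
E
```

```text
(no output)
```

View pics/za.png

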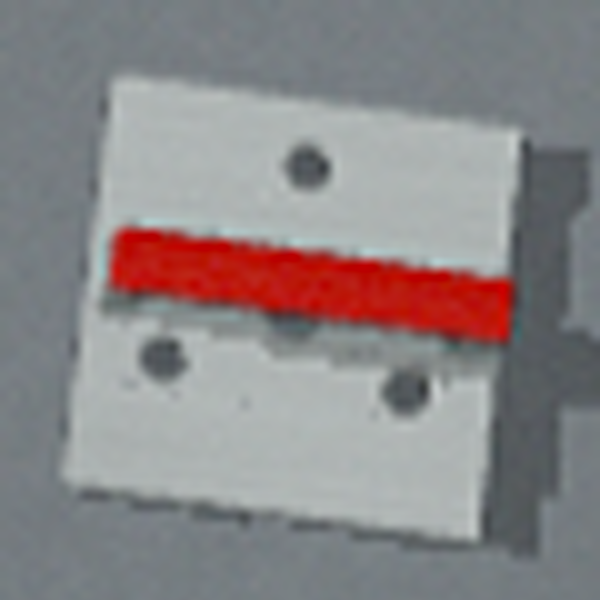

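View pics/zb.png

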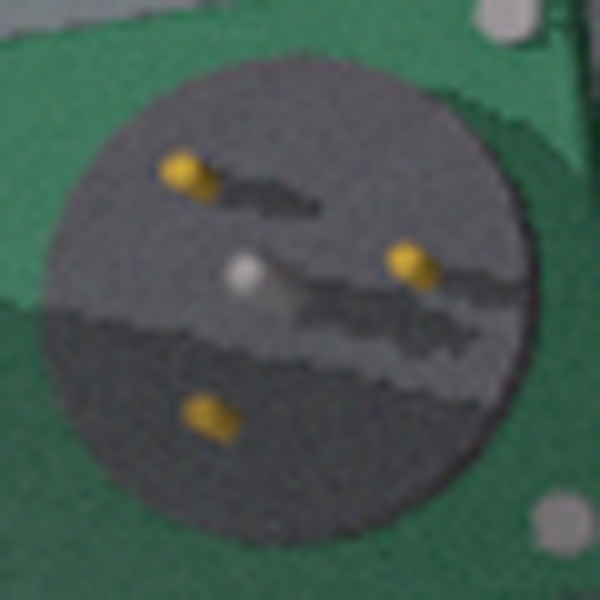

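View pics/zc.png

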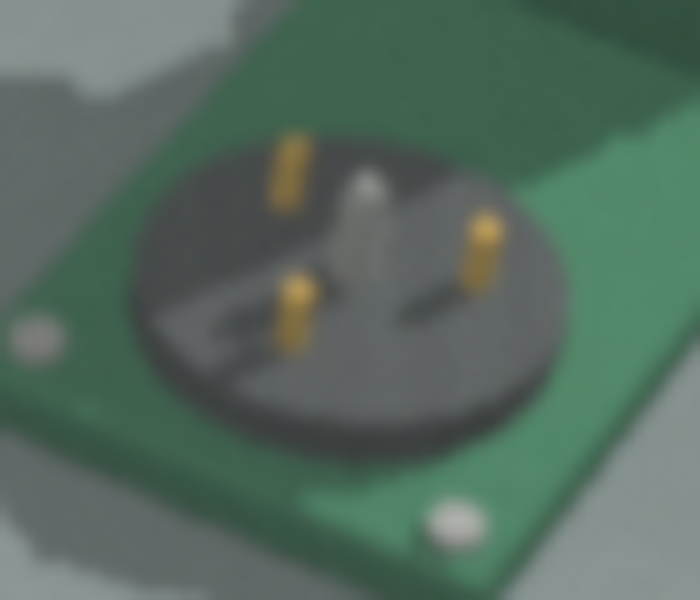

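```bash
cat > h.py <<'E'
import numpy as np,cv2
from scipy.optimize import least_squares
from plant import vision
def proj(cam,P):
    i=vision.camera_info(cam);T=i["camera_from_world"]
    r,_=cv2.Rodrigues(T[:3,:3])
    return cv2.projectPoints(np.array(P,float),r,T[:3,3],i["camera_matrix"],np.array(i["D"]))[0][:,0]
def world(cam,uv,z):
    i=vision.camera_info(cam);T=i["camera_from_world"]
    n=cv2.undistortPoints(np.array(uv,float).reshape(-1,1,2),i["camera_matrix"],np.array(i["D"]))[:,0]
    R=T[:3,:3];C=-R.T@T[:3,3];d=np.c_[n,np.ones(len(n))]@R
    return C+d*((np.broadcast_to(z,len(n))-C[2])/d[:,2])[:,None]
def crop(uv,x0,y0,s=10): return (np.array(uv,float)+.5)/s-.5+[x0,y0]
def fit(local,obs,x0):
    # obs: dict cam->(idx,uv)
    L=np.array(local,float)
    def f(q):
        c,s=np.cos(q[2]),np.sin(q[2]);P=L@np.array([[c,-s,0],[s,c,0],[0,0,1]]).T+[q[0],q[1],0]
        return np.concatenate([(proj(k,P[i])-u).ravel() for k,(i,u) in obs.items()])
    r=least_squares(f,x0,x_scale=[.01,.01,.1]);return r.x,f(r.x).round(2)
E
python3 - <<'E'
from h import *
a=np.radians([0,120,240])
hol=np.c_[.032*np.cos(a),.032*np.sin(a),[.012]*3]
c=.047; loc=list(hol)+[[c,c,.012],[c,-c,.012],[-c,-c,.012],[-c,c,.012]]
uv=crop([(307,167),(162,358),(407,390),(112,75),(522,127),(480,540),(68,485)],302,232)
q,r=fit(loc,{"top":(list(range(7)),uv)},[.49,-.22,0]);print("plate",q[:2],np.degrees(q[2]),r)
loc=[[.032*np.cos(t),.032*np.sin(t),.053] for t in a]+[[0,0,.065]]
for s in ({"top":([1,0,2],0)},):pass
ut=crop([(182,168),(408,262),(203,412),(243,272)],125,206)
us=crop([(293,148),(487,228),(297,290),(367,183)],310,120)
print(world("top",ut,[.053,.053,.053,.065]));print(world("scene",us,[.053,.053,.053,.065]))
W=world("top",ut,[.053,.053,.053,.065]);print(np.degrees(np.arctan2(*(W[:3]-W[3])[:,1::-1].T)))
W=world("scene",us,[.053,.053,.053,.065]);print(np.degrees(np.arctan2(*(W[:3]-W[3])[:,1::-1].T)))
E
```

```text
plate [ 0.4942885  -0.22603287] -2.4291981749389104 [ 0.19 -0.08  0.29  0.11  0.12  0.03  0.02  0.1  -0.22  0.06 -0.04 -0.17
 -0.36 -0.03]
[[0.54158038 0.20213293 0.053     ]
 [0.52479584 0.14849484 0.053     ]
 [0.487482   0.18917779 0.053     ]
 [0.51755246 0.18124741 0.065     ]]
[[0.48846291 0.18846771 0.053     ]
 [0.54212693 0.20210811 0.053     ]
 [0.5262109  0.14824345 0.053     ]
 [0.51888615 0.18029365 0.065     ]]
[ 40.99778821 -77.52949587 165.22596724]
[164.96104306  43.18678282 -77.12670874]
```

```bash
python3 - <<'E'
from h import *
a=np.radians([0,120,240])
loc=[[.032*np.cos(t),.032*np.sin(t),.053] for t in a]+[[0,0,.065]]
ut=crop([(182,168),(203,412),(408,262),(243,272)],125,206)
us=crop([(487,228),(293,148),(297,290),(367,183)],310,120)
I=list(range(4))
for o in ({"top":(I,ut)},{"scene":(I,us)},{"top":(I,ut),"scene":(I,us)}):
    q,r=fit(loc,o,[.518,.18,.75]);print(q[:2].round(4),np.degrees(q[2]).round(2),r)
# plate in scene: grip bar in both
p=np.load("pics/scene0.npz")['p'][:,:,::-1]
cv2.imwrite("pics/zd.png",cv2.resize(p[195:265,175:250],None,fx=8,fy=8,interpolation=cv2.INTER_CUBIC))
E
```

```text
[0.5178 0.1803] 42.89 [ 0.02  0.13 -0.24  0.08 -0.24 -0.11  0.46 -0.09]
[0.5189 0.1798] 43.41 [-0.08  0.07  0.05 -0.11  0.15 -0.05 -0.13  0.09]
[0.5182 0.1802] 43.08 [ 0.02  0.01 -0.15 -0.06 -0.21 -0.31  0.5  -0.25 -0.17 -0.1   0.03 -0.34
 -0.01 -0.3  -0.22 -0.12]
```

View pics/zd.png

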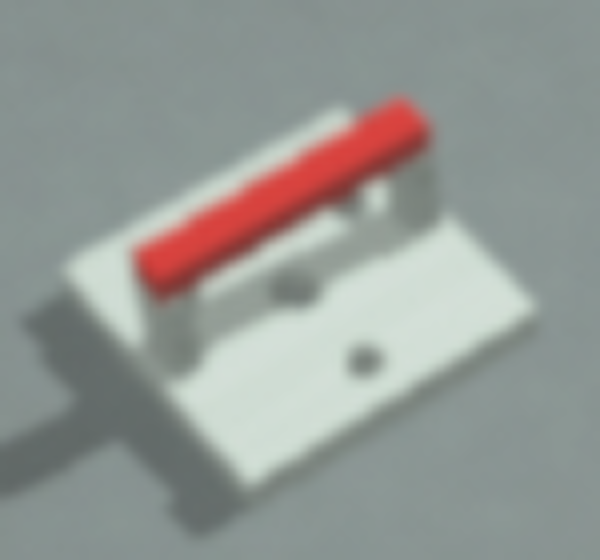

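```bash
python3 -m jog '0 0 0 .75 .96 0 1;0 0 0 .75 .96 0 1;0 0 0 .75 .96 0 1;0 0 0 .75 .96 0 1;0 0 0 .75 .96 0 1;0 0 0 .75 .96 0 1;0 0 0 .75 .96 0 1;0 0 0 .75 .96 0 1'
cat > rem.py <<'E'
import sys,numpy as np
from scipy.spatial.transform import Rotation as R
from plant import ctrl
# target x y z yaw (tool down)
x,y,z,yaw=map(float,sys.argv[1:5])
o=ctrl.get_obs();A=R.from_euler('xyz',o["orientation"],degrees=True)
B=R.from_euler('xyz',[180,0,yaw],degrees=True)
print("turn",((A.inv()*B).as_rotvec()/.1).round(3),"shift",(A.inv().apply(np.array([x,y,z])-o["tool_pos"])/.04).round(3))
print("pos",o["tool_pos"].round(4),"rpy",o["orientation"].round(2),"F",o["force"].round(1),"M",o["moment"].round(2),"open",round(o["opening"],4),"t",round(o["clock"],2),"q6",o["joint_pos"][5].round(1))
E
python3 rem.py .4943 -.226 .12 177.6
```

```text
clock: 1.35
tool_pos: [0.4074, -0.3426, 0.2269]
orientation: [180.0, 0.0, 104.5]
force: [0.5, -0.3, 0.3]
opening: 0.0876
turn [ 2.0000e-03  7.0000e-03 -1.2751e+01] shift [2.276 2.834 2.672]
pos [ 0.4074 -0.3426  0.2269] rpy [1.7997e+02 2.0000e-02 1.0454e+02] F [ 0.5 -0.3  0.3] M [-0.12 -0.06 -0.05] open 0.0876 t 1.35 q6 -56.5
```

```bash
python3 -c "
from plant import ctrl
o=ctrl.get_obs();print(o['joint_pos'].round(1),o['qvel'].round(1))"; python3 -m jog '0 0 0 0 0 0 1'; python3 -c "
from plant import ctrl
o=ctrl.get_obs();print(o['joint_pos'].round(1),o['qvel'].round(1))"
```

```text
[-18.9   7.  -17.3   0.  -65.6 -56.5] [ 43.   -3.1  -3.8   0.1   0.6 -42.8]
clock: 1.48
tool_pos: [0.4083, -0.3418, 0.2269]
orientation: [180.0, 0.0, 104.8]
force: [0.4, -0.9, 0.5]
opening: 0.0874
[-18.8   7.1 -17.2  -0.  -65.6 -56.4] [-2.9  0.3 -0.1  0.4 -0.3  2.4]
```

```bash
python3 -m jog '0 0 0 .75 .94 .5 1;0 0 0 .75 .94 .5 1;0 0 0 .75 .94 .5 1;0 0 -1 0 0 0 1;0 0 -1 0 0 0 1;0 0 -1 0 0 0 1;0 0 -1 0 0 0 1;0 0 -1 0 0 0 1'
python3 -m jog '0 0 -1 0 0 0 1;0 0 -1 0 0 0 1;0 0 -1 0 0 0 1;0 0 -1 0 0 0 1;0 0 -1 0 0 0 1;0 0 -1 0 0 0 1;0 0 -1 0 0 0 1;0 0 -.7 0 0 0 1'
python3 rem.py .4943 -.226 .12 177.6
python3 - <<'E'
from plant import vision,nets
import cv2,numpy as np
p,d=vision.snapshot("top");np.savez("pics/top1.npz",p=p,d=d);cv2.imwrite("pics/top1.png",p[150:330,240:420,::-1].repeat(3,0).repeat(3,1))
E
```

```text
clock: 2.48
tool_pos: [0.4928, -0.2292, 0.1666]
orientation: [-180.0, -0.0, 133.3]
force: [-0.3, -0.2, 0.3]
opening: 0.0874
clock: 3.48
tool_pos: [0.4928, -0.2292, 0.1666]
orientation: [-180.0, -0.0, 177.4]
force: [-0.2, -0.2, -0.5]
opening: 0.0879
turn [-0.001 -0.001 -0.031] shift [-0.033  0.082  1.164]
pos [ 0.4928 -0.2292  0.1666] rpy [-180.     -0.    177.42] F [-0.2 -0.2 -0.5] M [ 0.01  0.07 -0.05] open 0.0879 t 3.48 q6 1.7
```

View pics/top1.png

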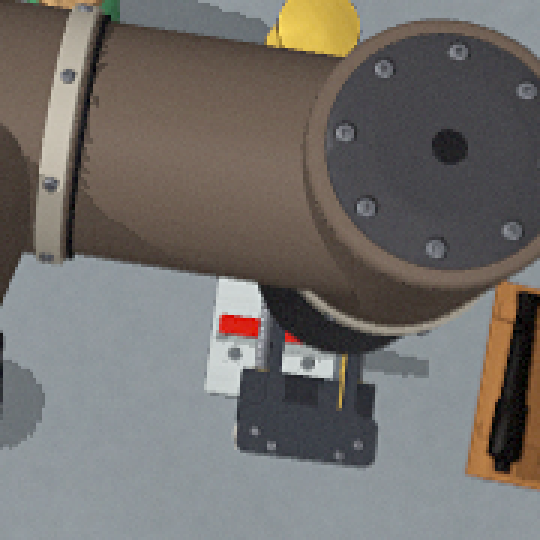

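The arm hides most of the plate. The handle shows at about (238,325) in the enlarged crop, with the gripper straddling it. Descending.

```bash
python3 -m jog '0 0 -.03 -.03 .08 .6 1;0 0 0 0 0 .6 1;0 0 0 0 0 .6 1;0 0 0 0 0 .6 1;0 0 0 0 0 .6 1;0 0 0 0 0 .3 1;0 0 0 0 0 0 1'
python3 rem.py .4943 -.226 .032 177.6
python3 - <<'E'
from plant import vision,nets
import cv2,numpy as np
p,d=vision.snapshot("scene");cv2.imwrite("pics/sc2.png",cv2.resize(p[160:280,140:280,::-1],None,fx=5,fy=5))
E
```

```text
clock: 4.4
tool_pos: [0.494, -0.2256, 0.034]
orientation: [180.0, -0.1, 177.4]
force: [0.5, 0.2, -0.1]
opening: 0.0878
turn [ 0.    -0.016 -0.029] shift [-0.009 -0.009  0.05 ]
pos [ 0.494  -0.2256  0.034 ] rpy [ 1.8000e+02 -9.0000e-02  1.7743e+02] F [ 0.5  0.2 -0.1] M [0.08 0.12 0.02] open 0.0878 t 4.4 q6 1.3
```

View pics/sc2.png

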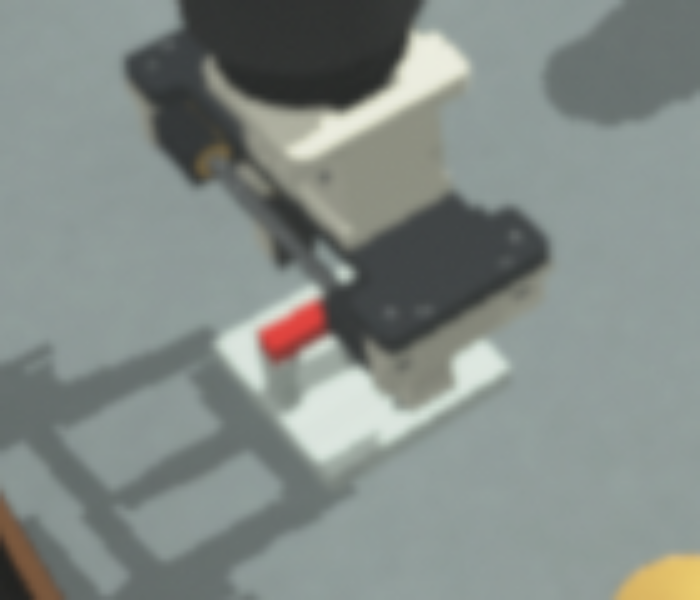

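The bar at (295,330) lies between the fingers. Closing.

```bash
python3 -m jog '0 0 0 0 0 .05 0;0 0 0 0 0 0 -.5;0 0 0 0 0 0 -1;0 0 0 0 0 0 -1;0 0 0 0 0 0 -1;0 0 0 0 0 0 -1;0 0 0 0 0 0 -1;0 0 0 0 0 0 -1'
python3 rem.py .4943 -.226 .15 177.6
```

```text
clock: 5.45
tool_pos: [0.4949, -0.2254, 0.0326]
orientation: [-180.0, 0.0, 177.5]
force: [-0.3, 0.3, -2.2]
opening: 0.0141
turn [-0.001  0.007 -0.02 ] shift [ 0.012 -0.016 -2.934]
pos [ 0.4949 -0.2254  0.0326] rpy [-1.8000e+02  4.0000e-02  1.7748e+02] F [-0.3  0.3 -2.2] M [-0.07 -0.18  0.04] open 0.0141 t 5.45 q6 1.3
```

```bash
python3 -m jog '0 0 0 0 0 -.4 -1;0 0 0 0 0 -.8 -1;0 0 0 0 0 -.8 -1;0 0 0 0 0 -.8 -1;0 0 0 0 0 -.8 -1;0 0 0 0 0 -.4 -1;0 0 0 0 0 0 -1'
python3 rem.py .5182 .1802 .19 223.1
python3 - <<'E'
from plant import vision,nets
import cv2,numpy as np
for n in("scene","top"):
    p,d=vision.snapshot(n);cv2.imwrite(f"pics/{n}3.png",p[:,:,::-1]);
E
```

```text
clock: 6.32
tool_pos: [0.4947, -0.2253, 0.1935]
orientation: [180.0, 0.1, 177.5]
force: [0.9, 0.1, -4.3]
opening: 0.0138
turn [-6.000e-03  1.800e-02 -7.964e+00] shift [-0.138 10.153  0.089]
pos [ 0.4947 -0.2253  0.1935] rpy [1.7999e+02 1.1000e-01 1.7747e+02] F [ 0.9  0.1 -4.3] M [ 0.07  0.1  -0.02] open 0.0138 t 6.33 q6 1.3
```

View pics/scene3.png

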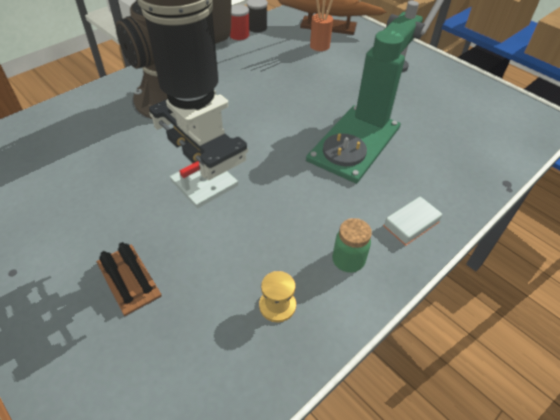

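```bash
python3 -m jog '0 0 0 0 .5 0 -1;0 0 0 0 .9 0 -1;0 0 0 0 .9 0 -1;0 0 0 0 .9 0 -1;0 0 0 0 .9 0 -1;0 0 0 0 .9 0 -1;0 0 0 0 .5 0 -1;0 0 0 0 0 0 -1'
python3 rem.py .5182 .1802 .19 223.1
python3 - <<'E'
from plant import vision,nets
import cv2,numpy as np
for n in("scene","top"):
    p,d=vision.snapshot(n);cv2.imwrite(f"pics/{n}4.png",p[:,:,::-1]);
E
```

```text
clock: 7.42
tool_pos: [0.5034, -0.0045, 0.191]
orientation: [-180.0, -0.2, 177.6]
force: [-0.5, -0.3, -4.1]
opening: 0.0139
turn [ 4.000e-03 -2.800e-02 -7.943e+00] shift [-0.174  4.629  0.022]
pos [ 0.5034 -0.0045  0.191 ] rpy [-1.7996e+02 -1.5000e-01  1.7759e+02] F [-0.5 -0.3 -4.1] M [ 0.03  0.08 -0.03] open 0.0139 t 7.42 q6 -24.3
```

View pics/scene4.png

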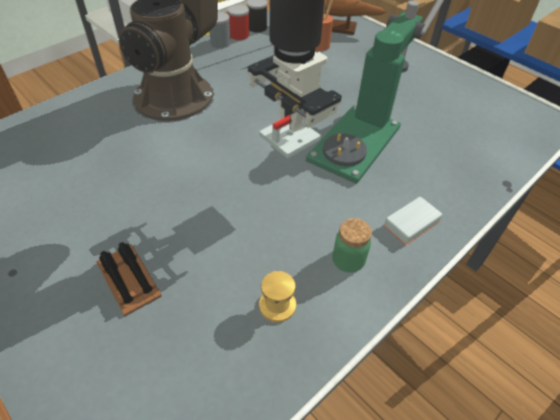

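View pics/top4.png

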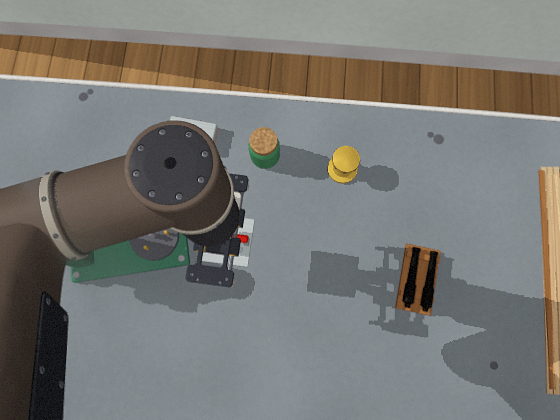

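```bash
python3 - <<'E'
from h import *
from plant import ctrl
print(ctrl.get_obs()["joint_pos"].round(1))
i=vision.camera_info("top");T=i["camera_from_world"];K=i["camera_matrix"]
def w(d,u,v):
    n=cv2.undistortPoints(np.array([[[u,v]]],float),K,np.array(i["D"]))[0,0]
    return (T[:3,:3].T@(np.array([n[0],n[1],1])*d[v,u]-T[:3,3])).round(3)
d0=np.load("pics/top0.npz")["d"]
for u,v in [(30,228),(60,235),(10,235),(80,230),(5,255)]: print("press",u,v,w(d0,u,v))
p,d=vision.snapshot("top")
for u,v in [(170,160),(110,190),(50,220),(20,230),(60,300),(20,300),(205,205),(225,235)]: print("arm",u,v,w(d,u,v))
p,d=vision.snapshot("scene")
i=vision.camera_info("scene");T=i["camera_from_world"];K=i["camera_matrix"]
for u,v in [(295,20),(295,55),(300,70),(390,40),(372,100),(410,30)]: print("scene",u,v,w(d,u,v))
E
```

```text
[ 21.7   6.  -23.4  -0.  -60.7 -24.2]
press 30 228 [0.477 0.335 0.264]
press 60 235 [0.479 0.314 0.191]
press 10 235 [0.462 0.368 0.263]
press 80 230 [0.507 0.323 0.091]
press 5 255 [0.436 0.45  0.132]
arm 170 160 [ 0.506 -0.004  0.634]
arm 110 190 [0.475 0.059 0.614]
arm 50 220 [0.438 0.113 0.617]
arm 20 230 [0.424 0.139 0.623]
arm 60 300 [0.36  0.099 0.595]
arm 20 300 [0.357 0.102 0.662]
arm 205 205 [ 0.469 -0.04   0.606]
arm 225 235 [ 0.47  -0.037  0.419]
scene 295 20 [ 0.536 -0.04   0.442]
scene 295 55 [ 0.524 -0.023  0.368]
scene 300 70 [ 0.553 -0.038  0.358]
scene 390 40 [0.492 0.327 0.265]
scene 372 100 [ 1.023 -0.532  0.772]
scene 410 30 [0.491 0.409 0.263]
```

```bash
python3 -m jog '0 0 -.5 -.17 .5 0 -1;0 0 0 0 .8 0 -1;0 0 0 0 .8 0 -1;0 0 0 0 .8 0 -1;0 0 0 0 .8 0 -1;0 0 0 0 .6 0 -1;0 0 0 0 .3 0 -1;0 0 0 0 0 0 -1'
python3 -m jog '0 0 -.6 0 0 0 -1;0 0 -1 0 0 0 -1;0 0 -1 0 0 0 -1;0 0 -1 0 0 0 -1;0 0 -1 0 0 0 -1;0 0 -1 0 0 0 -1;0 0 -1 0 0 0 -1;0 0 -.8 0 0 0 -1'
python3 rem.py .5182 .1802 .13 223.1
python3 - <<'E'
from plant import vision,nets
import cv2,numpy as np
for n in("scene","top"):
    p,d=vision.snapshot(n);cv2.imwrite(f"pics/{n}5.png",p[:,:,::-1]);
E
```

```text
clock: 8.62
tool_pos: [0.5109, 0.1786, 0.1923]
orientation: [-180.0, -0.0, -179.6]
force: [-1.6, 0.7, -4.0]
opening: 0.0138
clock: 9.62
tool_pos: [0.5109, 0.1771, 0.1926]
orientation: [-180.0, -0.0, -137.1]
force: [-0.2, 1.0, -4.3]
opening: 0.0139
turn [-0.    -0.003 -0.041] shift [-0.188 -0.067  1.564]
pos [0.5109 0.1771 0.1926] rpy [-1.8000e+02 -2.0000e-02 -1.3714e+02] F [-0.2  1.  -4.3] M [-0.04  0.13 -0.02] open 0.0139 t 9.62 q6 3.0
```

View pics/scene5.png

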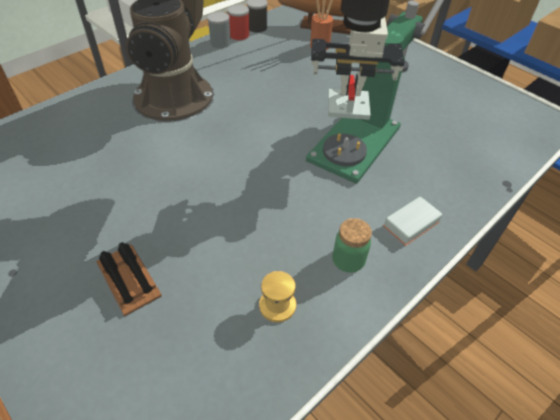

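View pics/top5.png

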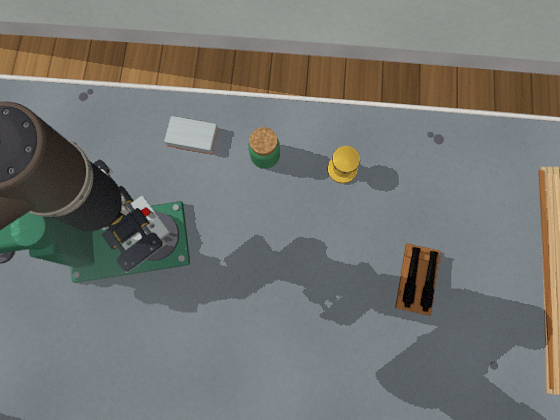

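```bash
python3 -m jog '0 0 -.04 -.19 -.07 .3 -1;0 0 0 0 0 .5 -1;0 0 0 0 0 .5 -1;0 0 0 0 0 .4 -1;0 0 0 0 0 .2 -1;0 0 0 0 0 0 -1'
python3 rem.py .5182 .1802 .1 223.1
python3 - <<'E'
from plant import vision,nets
import cv2,numpy as np
p,d=vision.snapshot("scene");np.savez("pics/scene6.npz",p=p,d=d);cv2.imwrite("pics/s6.png",cv2.resize(p[100:160,310:380,::-1],None,fx=10,fy=10,interpolation=cv2.INTER_CUBIC))
p,d=vision.snapshot("top");np.savez("pics/top6.npz",p=p,d=d);cv2.imwrite("pics/t6.png",cv2.resize(p[190:260,115:195,::-1],None,fx=8,fy=8,interpolation=cv2.INTER_CUBIC))
E
```

```text
clock: 10.48
tool_pos: [0.5183, 0.1811, 0.116]
orientation: [-180.0, -0.1, -137.0]
force: [-0.0, -0.9, -2.5]
opening: 0.0137
turn [-0.    -0.011 -0.025] shift [ 0.016 -0.014  0.4  ]
pos [0.5183 0.1811 0.116 ] rpy [-1.8000e+02 -6.0000e-02 -1.3704e+02] F [-0.  -0.9 -2.5] M [0.01 0.12 0.03] open 0.0137 t 10.47 q6 3.2
```

View pics/s6.png

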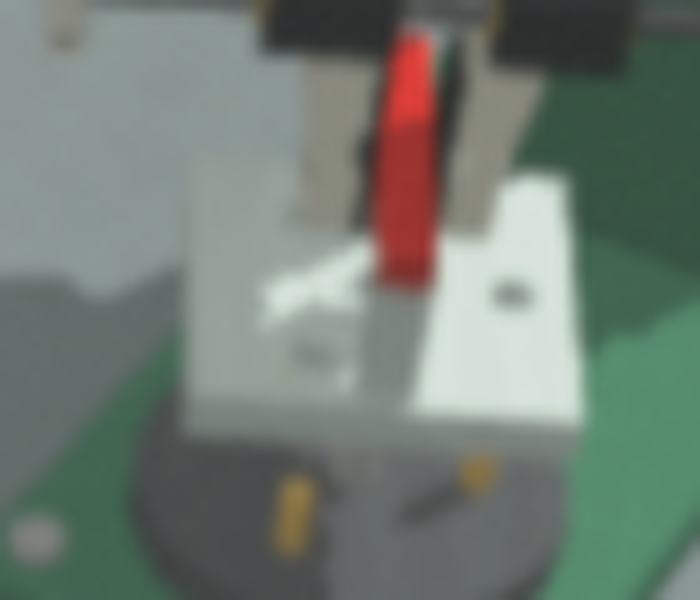

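View pics/t6.png

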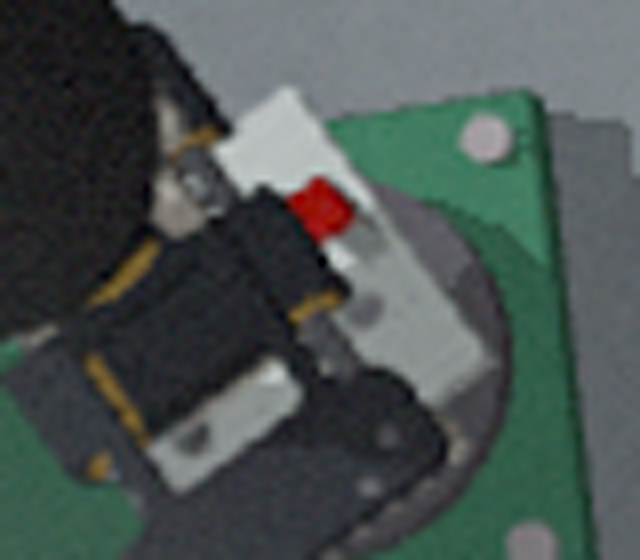

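```bash
python3 - <<'E'
from h import *
a=np.radians([0,120,240]);c=.047
us=crop([(513,295),(318,355),(583,425),(187,408),(568,178),(190,160)],310,100)
ut=crop([(366,308),(195,435),(290,88),(497,360)],115,190,8)
for z0 in (.0834-.0,):
  for dz in (-.003,0,.003):
    z=z0+dz
    loc=[[.032*np.cos(t),.032*np.sin(t),z+.012] for t in a]+[[c,c,z+.012],[c,-c,z+.012],[-c,-c,z+.012],[-c,c,z+.012]]
    S=("scene",[0,2,4,5,3,6]);
    for nm,o in(("scene",{"scene":([0,2,4,5,3,6],us)}),("top",{"top":([2,1,4,5],ut)}),("both",{"scene":([0,2,4,5,3,6],us),"top":([2,1,4,5],ut)})):
      q,r=fit(loc,o,[.518,.18,.75]);print(round(z,4),nm,q[:2].round(4),np.degrees(q[2]).round(2),r if dz==0 else (r**2).sum())
E
```

```text
0.0804 scene [0.5168 0.1826] 43.01 1.6425
0.0804 top [0.5178 0.1806] 43.06 0.9132
0.0804 both [0.5176 0.1812] 43.06 3.9233000000000002
0.0834 scene [0.519  0.1794] 43.02 [-0.07  0.2   0.05  0.16  0.2   0.08  0.29 -0.81 -0.52  0.52 -0.   -0.07]
0.0834 top [0.5173 0.1797] 43.06 [ 0.1   0.29  0.15  0.27  0.33 -0.12 -0.57 -0.44]
0.0834 both [0.5181 0.1798] 42.85 [-0.25 -0.03 -0.16 -0.11 -0.05 -0.14  0.07 -1.11 -0.64  0.33 -0.11 -0.33
  0.1  -0.04  0.09 -0.14  0.44 -0.48 -0.6  -0.72]
0.0864 scene [0.5212 0.1763] 43.03 1.2412
0.0864 top [0.5168 0.1788] 43.06 0.7915
0.0864 both [0.5186 0.1784] 42.64 9.8006
```

```bash
python3 -m jog '0 0 -.02 -.01 0 .1 -1;0 0 0 0 0 .1 -1;0 0 0 0 0 .1 -1;0 0 0 0 0 .1 -1;0 0 0 0 0 .08 -1;0 0 0 0 0 .08 -1;0 0 0 0 0 .08 -1;0 0 0 0 0 0 -1'
python3 rem.py .5182 .1802 .1 223.1
```

```text
clock: 11.58
tool_pos: [0.5185, 0.1814, 0.0907]
orientation: [180.0, -0.0, -136.9]
force: [-0.6, -0.5, -3.9]
opening: 0.0135
turn [ 0.001 -0.005 -0.002] shift [ 0.026 -0.017 -0.233]
pos [0.5185 0.1814 0.0907] rpy [ 1.8000e+02 -3.0000e-02 -1.3691e+02] F [-0.6 -0.5 -3.9] M [ 0.02  0.15 -0.02] open 0.0135 t 11.57 q6 3.4
```

```bash
python3 -m jog '0 0 0 0 0 .03 -1;0 0 0 0 0 .03 -1;0 0 0 0 0 .03 -1;0 0 0 0 0 .03 -1;0 0 0 0 0 .02 -1;0 0 0 0 0 0 -1'
python3 rem.py .5182 .1802 .1 223.1
python3 -m jog '0 0 0 0 0 .02 -1;0 0 0 0 0 .02 -1;0 0 0 0 0 0 -1'
python3 rem.py .5182 .1802 .1 223.1
```

```text
clock: 12.32
tool_pos: [0.5186, 0.1815, 0.0853]
orientation: [-180.0, -0.0, -136.9]
force: [-0.1, 0.4, -4.5]
opening: 0.0138
turn [-0.    -0.001 -0.002] shift [ 0.029 -0.016 -0.368]
pos [0.5186 0.1815 0.0853] rpy [-1.8000e+02 -1.0000e-02 -1.3691e+02] F [-0.1  0.4 -4.5] M [-0.05  0.16 -0.02] open 0.0138 t 12.32 q6 3.4
clock: 12.7
tool_pos: [0.5186, 0.1815, 0.0837]
orientation: [180.0, -0.0, -136.9]
force: [-0.3, -0.0, -4.7]
opening: 0.0137
turn [ 0.    -0.001 -0.003] shift [ 0.029 -0.016 -0.408]
pos [0.5186 0.1815 0.0837] rpy [ 1.8000e+02 -1.0000e-02 -1.3692e+02] F [-0.3 -0.  -4.7] M [-0.    0.18  0.  ] open 0.0137 t 12.7 q6 3.4
```

Underside is near 0.051, about 2 mm past the stud tops, and there is still no reaction. Going on slowly.

```bash
python3 -m jog '0 0 0 0 0 .03 -1;0 0 0 0 0 .03 -1;0 0 0 0 0 0 -1'
python3 rem.py .5182 .1802 .1 223.1
python3 -m jog '0 0 0 0 0 .03 -1;0 0 0 0 0 .03 -1;0 0 0 0 0 .03 -1;0 0 0 0 0 0 -1'
python3 rem.py .5182 .1802 .1 223.1
```

```text
clock: 13.08
tool_pos: [0.5186, 0.1815, 0.0812]
orientation: [180.0, -0.0, -136.9]
force: [-0.6, 0.3, -3.8]
opening: 0.0136
turn [ 0.    -0.002 -0.003] shift [ 0.028 -0.017 -0.469]
pos [0.5186 0.1815 0.0812] rpy [ 1.8000e+02 -1.0000e-02 -1.3692e+02] F [-0.6  0.3 -3.8] M [-0.04  0.14  0.05] open 0.0136 t 13.07 q6 3.4
clock: 13.58
tool_pos: [0.5186, 0.1815, 0.0776]
orientation: [180.0, -0.0, -136.9]
force: [0.2, -0.2, -4.6]
opening: 0.0135
turn [ 0.    -0.002 -0.002] shift [ 0.029 -0.017 -0.559]
pos [0.5186 0.1815 0.0776] rpy [ 1.8000e+02 -1.0000e-02 -1.3691e+02] F [ 0.2 -0.2 -4.6] M [0.02 0.14 0.  ] open 0.0135 t 13.57 q6 3.4
```

```bash
python3 -m jog '0 0 0 0 0 .03 -1;0 0 0 0 0 .03 -1;0 0 0 0 0 .03 -1;0 0 0 0 0 .03 -1;0 0 0 0 0 .03 -1;0 0 0 0 0 .02 -1;0 0 0 0 0 0 -1'
python3 rem.py .5182 .1802 .1 223.1
```

```text
clock: 14.45
tool_pos: [0.5186, 0.1815, 0.0709]
orientation: [180.0, -0.0, -136.9]
force: [0.7, 0.2, -4.2]
opening: 0.0132
turn [ 0.    -0.002 -0.002] shift [ 0.029 -0.017 -0.728]
pos [0.5186 0.1815 0.0709] rpy [ 1.8000e+02 -1.0000e-02 -1.3691e+02] F [ 0.7  0.2 -4.2] M [-0.01  0.1  -0.  ] open 0.0132 t 14.45 q6 3.4
```

```bash
python3 -m jog '0 0 0 0 0 .015 -1;0 0 0 0 0 .015 -1;0 0 0 0 0 .01 -1;0 0 0 0 0 0 -1'
python3 -m jog '0 0 0 0 0 .01 -1;0 0 0 0 0 .01 -1;0 0 0 0 0 0 -1'
python3 rem.py .5182 .1802 .1 223.1
```

```text
clock: 14.95
tool_pos: [0.5187, 0.1815, 0.0693]
orientation: [180.0, 0.0, -136.9]
force: [-0.3, -0.0, -3.7]
opening: 0.0137
clock: 15.32
tool_pos: [0.5186, 0.1815, 0.0685]
orientation: [180.0, -0.0, -136.9]
force: [-0.0, -0.1, -4.1]
opening: 0.0136
turn [ 0.    -0.001 -0.002] shift [ 0.03  -0.017 -0.787]
pos [0.5186 0.1815 0.0685] rpy [ 180.     -0.   -136.91] F [-0.  -0.1 -4.1] M [-0.05  0.13 -0.02] open 0.0136 t 15.32 q6 3.4
```

```bash
python3 -m jog '0 0 0 0 0 .01 -1;0 0 0 0 0 .01 -1;0 0 0 0 0 0 -1'
python3 -m jog '0 0 0 0 0 .01 -1;0 0 0 0 0 .01 -1;0 0 0 0 0 0 -1'
python3 rem.py .5182 .1802 .1 223.1
```

```text
clock: 15.7
tool_pos: [0.5186, 0.1815, 0.0677]
orientation: [180.0, -0.0, -136.9]
force: [-0.4, -0.9, -4.7]
opening: 0.0136
clock: 16.08
tool_pos: [0.5187, 0.1815, 0.0676]
orientation: [-180.0, 0.0, -136.9]
force: [-4.5, 0.3, 6.5]
opening: 0.0137
turn [-0.001  0.003 -0.   ] shift [ 0.031 -0.016 -0.81 ]
pos [0.5187 0.1815 0.0676] rpy [-1.7999e+02  2.0000e-02 -1.3690e+02] F [-4.5  0.3  6.5] M [-0.25  1.47 -0.01] open 0.0137 t 16.07 q6 3.4
```

```bash
python3 -m jog '0 0 0 0 0 -.01 -1;0 0 0 0 0 0 -.75'
python3 rem.py .5182 .1802 .1 223.1
python3 -m jog '0 0 0 0 0 0 -.4;0 0 0 0 0 0 0;0 0 0 0 0 0 .4;0 0 0 0 0 0 1;0 0 0 0 0 0 1;0 0 0 0 0 0 1;0 0 0 0 0 0 1'
python3 rem.py .5182 .1802 .1 223.1
```

```text
clock: 16.32
tool_pos: [0.5187, 0.1815, 0.0676]
orientation: [-180.0, 0.0, -136.9]
force: [-2.6, -0.6, 4.4]
opening: 0.0138
turn [-0.001  0.002 -0.001] shift [ 0.031 -0.016 -0.81 ]
pos [0.5187 0.1815 0.0676] rpy [-1.8000e+02  1.0000e-02 -1.3691e+02] F [-2.6 -0.6  4.4] M [-0.16  1.34 -0.04] open 0.0138 t 16.32 q6 3.4
clock: 17.2
tool_pos: [0.5186, 0.1815, 0.0674]
orientation: [-180.0, 0.0, -136.9]
force: [-0.3, -0.8, -0.7]
opening: 0.0779
turn [-0.     0.    -0.002] shift [ 0.03  -0.016 -0.816]
pos [0.5186 0.1815 0.0674] rpy [-180.      0.   -136.91] F [-0.3 -0.8 -0.7] M [0.02 0.05 0.03] open 0.0779 t 17.2 q6 3.4
```

Released. Backing straight up and looking.

```bash
python3 -m jog '0 0 0 0 0 -.1 1;0 0 0 0 0 -.3 1;0 0 0 0 0 -.6 1;0 0 0 0 0 -.8 1;0 0 0 0 0 -.8 1;0 0 0 0 0 -.8 1;0 0 0 0 0 -.8 1;0 0 0 0 0 -.3 1'
python3 -m jog '0 0 0 0 -.8 0 1;0 0 0 0 -.8 0 1;0 0 0 0 -.8 0 1;0 0 0 0 -.8 0 1;0 0 0 0 -.5 0 1;0 0 0 0 0 0 1'
python3 - <<'E'
from plant import vision,nets
import cv2,numpy as np
p,d=vision.snapshot("scene");np.savez("pics/scene7.npz",p=p,d=d);cv2.imwrite("pics/s7.png",cv2.resize(p[110:180,305:385,::-1],None,fx=8,fy=8,interpolation=cv2.INTER_CUBIC))
p,d=vision.snapshot("top");np.savez("pics/top7.npz",p=p,d=d);cv2.imwrite("pics/t7.png",cv2.resize(p[190:270,115:195,::-1],None,fx=7,fy=7,interpolation=cv2.INTER_CUBIC))
E
```

```text
clock: 18.2
tool_pos: [0.5194, 0.1819, 0.2504]
orientation: [-180.0, 0.2, -136.9]
force: [-0.7, 0.8, -0.6]
opening: 0.0875
clock: 18.95
tool_pos: [0.62, 0.0725, 0.2467]
orientation: [180.0, -0.1, -137.0]
force: [-1.3, 0.4, 0.2]
opening: 0.0874
```

View pics/s7.png

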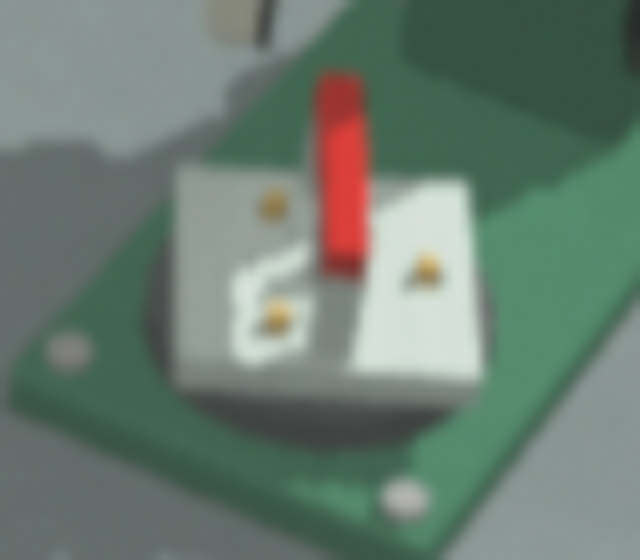

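View pics/t7.png

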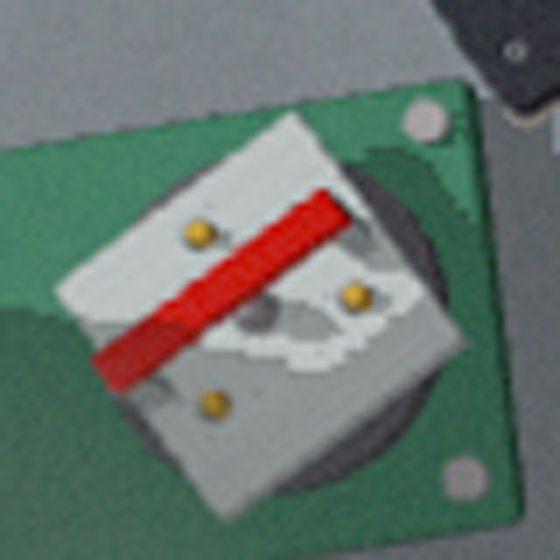

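All three brass studs stand through their holes: scene crop (274,207), (428,270) and (277,318); top crop (200,232), (357,297) and (213,403). Next is a height and tilt check from depth.

```bash
python3 - <<'E'
from h import *
for cam,f,poly in(("scene","pics/scene7.npz",crop([(190,185),(230,360),(460,355),(450,200)],305,110,8)),("top","pics/top7.npz",crop([(290,135),(440,340),(230,495),(80,290)],115,190,7))):
    d=np.load(f)["d"];i=vision.camera_info(cam);T=i["camera_from_world"]
    m=np.zeros(d.shape,np.uint8);cv2.fillConvexPoly(m,poly.round().astype(np.int32),1)
    v,u=np.nonzero(m&(d>0));n=cv2.undistortPoints(np.c_[u,v].astype(float).reshape(-1,1,2),i["camera_matrix"],np.array(i["D"]))[:,0]
    P=(np.c_[n,np.ones(len(n))]*d[v,u][:,None]-T[:3,3])@T[:3,:3]
    P=P[abs(P[:,2]-np.percentile(P[:,2],30))<.004]
    A=np.c_[P[:,:2]-P[:,:2].mean(0),np.ones(len(P))];s=np.linalg.lstsq(A,P[:,2],rcond=None)[0];print(cam,len(P),"top z",s[2].round(4),"slopes",s[:2].round(4))
c=.047;loc=[[.032*np.cos(t),.032*np.sin(t),.053] for t in np.radians([0,120,240])]+[[c,c,.047],[c,-c,.047],[-c,-c,.047],[-c,c,.047]]
ut=crop([(292,113),(467,343),(230,522),(55,288)],115,190,7)
print(fit(loc,{"top":([4,5,6,3],ut)},[.518,.18,.75]))
E
```

```text
scene 530 top z 0.0471 slopes [ 0.0065 -0.0205]
top 982 top z 0.0465 slopes [ 0.0028 -0.0007]
(array([0.51672793, 0.17948731, 0.76075466]), array([ 0.55,  0.12, -0.18, -0.72, -0.69, -0.02,  0.35,  0.63]))
```

Depth puts the plate's top face at 0.0465–0.047 m, against 0.047 expected, so it is seated flat. The gripper is clear, so I'm handing in.

```bash
python3 -c "
from plant import ctrl
ctrl.close_job();print(ctrl.get_obs()['force'])"
```

```text
the job is handed in; nothing more can be done
the job is handed in; nothing more can be done
```

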